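# Make up the hand-wash and shoe-care kits on the laundry ledge

## Robot

A 6-joint arm with a two-finger parallel gripper is mounted at the origin on the work surface. World frame = base frame: x ahead of the robot, y to its left, z up, the work surface at z = 0. Lengths are in m, angles in rad, forces in N, time in s.
With the tool pointing down it reaches from about 0.25 to 0.725 m from the base axis. Payload 4 kg.
Tool frame: the origin (TCP) lies midway between the tips of the shut fingers; the grasp point (between the pads) lies 19 mm behind it; y points along the fingers, z is the direction in which the jaws open and shut, and the axes are right-handed (so a half turn about y gives the same grasp; the last joint's range is limited). The gripper opens to 85 mm and grips with 20 to 120 N. Pads are 22 mm wide; open, the fingers measure 114 mm over their backs; the gripper's body (76 mm by 85 mm) begins 54 mm behind the grasp point. The pads swing forward as they close: fully open they stand 13 mm farther back than shut.
Start: joints at [1.215, 0.241, 0.005, 1.335, 0, 1.571], TCP at [0.174, 0.469, 0.231] pointing down, gripper open.
Joint ranges: [-2.72, 2.72], [-1.05, 1.87], [-1.09, 1.28], [-1.99, 2.15], [-1.42, 1.44], [-3.14, 3.14]. Speed limits (rad/s): [2.79, 2.79, 3.14, 3.14, 3.14, 3.14].

## Interface

Orientations are given as a unit quaternion [x, y, z, w].
In Python, from workcell import bot gives the robot as it stands. The module is installed in compiled form; this text tells all that it offers.
- The arm moves only by the shell command python3 -m handwheel 'ROWS' [OPENING]. ROWS is JSON, a list of rows, each a list of 6 numbers: the shift along the tool's x, y, z in units of 25 mm (1.0 is 25 mm), then the turn, a rotation vector about the tool's x, y, z in units of 10 degrees (1.0 is 10 degrees). A call has exactly 5 rows; each row is the pose to reach, as a shift and turn from the pose commanded when the call began, along the tool's axes at that moment; what a row does not reach only later rows make up. A row lasts 1/8 s, in which the tool goes at most 62.5 mm and 10.7 degrees, less where a joint would pass 70% of its speed; a pose out of reach is approached as far as the arm can. A call with a gripper value outside its range is refused whole. OPENING is the gripper command: -1 is shut, 1 is fully open, values between are in proportion, set as the call begins (- or left out, the last holds). The fingers move at their own pace and stop on an object; the grip force is fixed at half the most. Time passes only in rows, so rows that repeat a pose let the fingers close, or fill a call up. It gives the time, the measured TCP pose, the force and the opening at its end, in the units of the state.
- bot.get_obs(): the state, without advancing time (a new reading comes with each control period).
- bot.camera(name): name is "scene" or "top"; returns a dict with "color" (420x560x3 uint8, red, green, blue), "fx", "fy", "cx", "cy" (pixels), "dist_coeffs" ([k1, k2, p1, p2, k3] as OpenCV has them; the pictures are not rectified), "rvec" (rotation vector, rad) and "tvec" (3), from world to camera coordinates, as OpenCV has them. Camera axes: x right, y down, z forward; pixel columns grow to the right and rows downward; lengths in m; the calibration is good to about 2 mm. A picture is of the moment at which its call begins. There is no depth.
- bot.job_done(): hands the job in, once; it reports no verdict.
The state is a dict: "clock": time; "joint_pos": joint angles; "joint_vel": joint speeds; "tau": joint torques, N m; "eef_pos": TCP position; "tool_rot": TCP orientation; "ft_force": force on the tool from outside, world axes, zero at the start; "ft_torque": the same for the moment, N m; "grip_width": finger opening in m.
Only numpy, scipy, OpenCV 4.12 (cv2) and the standard library are available. Lean on these libraries where they do the work, as an engineer would, in place of code of your own. Each camera call takes 0.05 s, during which the arm holds its last target.

## Task

Make up two kits from the stock in the middle of the ledge: the hand-wash kit in the pink two-compartment tray gets the pale wooden brush and the yellow soap, and the shoe-care kit in the pale blue two-compartment tray gets the dark brush and the red tin. In each tray the brush lies bristles down in the narrower, darker-floored compartment and the other thing lies flat in the wider one, each near the middle of its compartment. Leave the green soap and the white tin where they are.

Things in the scene. Friction and masses are not known exactly. Their poses are not given: they have to be found in the camera images.
- pink_tray: Pink fixed tray 176 x 128 mm (x by y), 14 mm high, floor 4 mm thick, walls 4 mm, two compartments divided across x. Origin: centre of the tray's underside, z up. The narrower compartment (darker floor, 72 mm along x inside) has its centre at x = -48 mm, y = 0; the wider one (paler floor, 92 mm along x inside) at x = +38 mm, y = 0. Both compartments are 120 mm along y inside. This is the low one with two compartments, not the undivided peg tray full of pegs farther away.
- blue_tray: Pale blue fixed tray 176 x 128 mm (x by y), 14 mm high, floor 4 mm thick, walls 4 mm, two compartments divided across x. Origin: centre of the tray's underside, z up. The narrower compartment (darker floor, 72 mm along x inside) has its centre at x = +48 mm, y = 0; the wider one (paler floor, 92 mm along x inside) at x = -38 mm, y = 0. Both compartments are 120 mm along y inside. The tall stack of pale blue tiers at the side is something else.
- pale_brush_mid (a point): Hand brush of pale wood with cream bristles, 100 x 40 mm, 42 mm high (20 mm of stiff bristles under a 22 mm wooden back), lying bristles down. This point is its centre, 21 mm above its underside; x runs along its length, y across its width, z up.
- dark_brush_mid (a point): Hand brush of dark wood with black bristles, 100 x 40 mm, 42 mm high (20 mm of stiff bristles under a 22 mm wooden back), lying bristles down. This point is its centre, 21 mm above its underside; x runs along its length, y across its width, z up.
- yellow_soap_mid (a point): Yellow bar of laundry soap, 70 x 45 mm, 34 mm high, lying flat. This point is its centre, 17 mm above its underside; x runs along its length, z up.
- red_tin_mid (a point): Round red shoe-polish tin, 56 mm across, 30 mm high, standing flat. This point is its centre, 15 mm above its underside, z up.
- green_soap_mid (a point): Green bar of soap, to be left alone, 70 x 45 mm, 34 mm high, lying flat. This point is its centre, 17 mm above its underside; x runs along its length, z up.
- white_tin_mid (a point): Round white tin, 56 mm across, 30 mm high, standing flat. This point is its centre, 15 mm above its underside, z up. To be left alone.
Mind the look-alikes: they are no part of the job. Several things look just like the part that bears red_tin_mid: the one meant starts nearest to the robot's base.

How it is judged:
By the outcome, as a careful person would: the job done as asked, in the order asked, and still so for the second after the job is handed in, with the robot touching nothing.
It also fails if it takes over 99 s, if anything falls off the work surface, if the arm or the gripper's body presses on something with over 40 N, if the wrist force passes 120 N, or if a joint passes its speed limit or range.

## Working session

There is one attempt and no reset: what is moved stays moved. The work goes in short steps, Python scripts to look and compute and a shell command to move; the robot and the scene stay as the last step left them, time stands still between calls to the robot, and variables do not carry over. Pictures are saved under pics/ and viewed, and the job is handed in when it is done.

```bash
mkdir -p pics; python3 - <<'E'
from workcell import bot
import cv2
o=bot.get_obs();print(o)
for n in("scene","top"):
    c=bot.camera(n);cv2.imwrite(f"pics/{n}0.png",c["color"][:,:,::-1])
    print({k:v for k,v in c.items() if k!="color"})
    import pickle;pickle.dump(c,open(f"{n}0.pkl","wb"))
E
```

```text
{'clock': 0.0, 'joint_pos': array([ 1.21498396e+00,  2.41424115e-01,  3.72166382e-03,  1.33519289e+00,
       -2.39389082e-05,  1.57082072e+00]), 'joint_vel': array([ 0.00226987, -0.00056527,  0.00098194, -0.00048557, -0.00031047,
       -0.00054146]), 'tau': array([-1.45157142e-04, -3.72314394e+01,  2.52410853e+01,  1.68756838e-02,
       -6.68397092e-06,  3.95984770e-06]), 'eef_pos': array([0.17396301, 0.46808796, 0.23040641]), 'tool_rot': array([ 0.69667607, -0.12526752,  0.12502154, -0.69521228]), 'ft_force': array([ 0.3706686 ,  0.46613114, -0.42288729]), 'ft_torque': array([ 0.02763895, -0.00485515, -0.03112504]), 'grip_width': 0.0852710850432856}
{'fx': 472.0352033173718, 'fy': 472.0352033173718, 'cx': 282.14904772384403, 'cy': 204.91700244444107, 'dist_coeffs': array([-0.05874779,  0.        ,  0.        ,  0.        ,  0.        ]), 'rvec': array([ 2.33568595,  0.94807353, -0.3282926 ]), 'tvec': array([-0.40377897, -0.27015283,  1.40335342])}
{'fx': 409.5583229045346, 'fy': 409.5583229045346, 'cx': 283.35691224556325, 'cy': 208.78114717143472, 'dist_coeffs': array([-0.02123962,  0.        ,  0.        ,  0.        ,  0.        ]), 'rvec': array([ 2.1335721 , -2.13318426,  0.21467558]), 'tvec': array([-0.00119566,  0.55667266,  0.81877966])}
```

View pics/scene0.png

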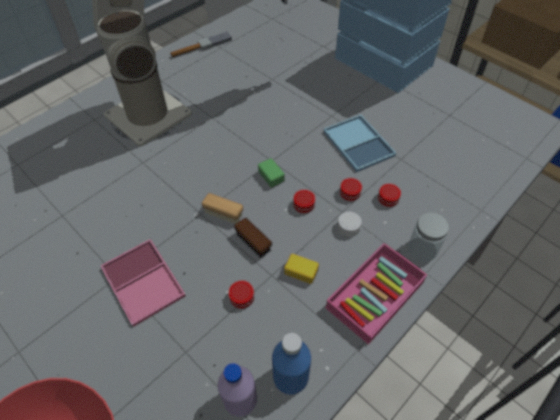

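View pics/top0.png

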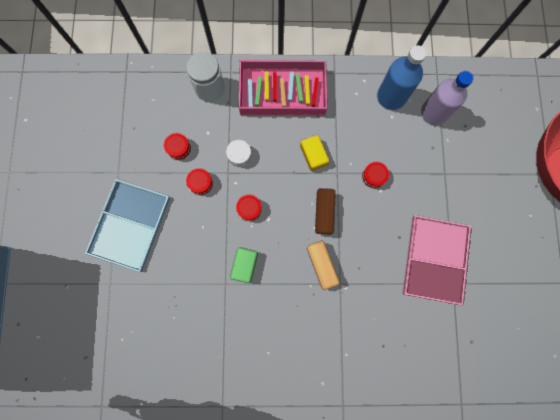

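The top view shows the pink tray on the right (about 438,260) and the blue tray on the left (128,225). The pale brush is at (323,265), the dark brush at (325,211) and the yellow soap at (315,152). There are four red tins, at (249,208), (199,181), (177,146) and (376,175). I'll measure them next.

```bash
cat > h.py <<'E'
import cv2,numpy as np
def ray(c,uv,z):
    K=np.array([[c["fx"],0,c["cx"]],[0,c["fy"],c["cy"]],[0,0,1]])
    R=cv2.Rodrigues(c["rvec"])[0];t=c["tvec"]
    p=cv2.undistortPoints(np.float64(uv).reshape(-1,1,2),K,c["dist_coeffs"]).reshape(-1,2)
    d=np.c_[p,np.ones(len(p))]@R; o=-R.T@t
    return o+d*((z-o[2])/d[:,2])[:,None]
def proj(c,P):
    K=np.array([[c["fx"],0,c["cx"]],[0,c["fy"],c["cy"]],[0,0,1]])
    return cv2.projectPoints(np.float64(P).reshape(-1,1,3),c["rvec"],c["tvec"],K,c["dist_coeffs"])[0].reshape(-1,2)
def hsv(c): return cv2.cvtColor(c["color"],cv2.COLOR_RGB2HSV)
def blobs(c,lo,hi,amin=150,amax=8000):
    h=hsv(c); lo=np.array(lo);hi=np.array(hi)
    if lo[0]>hi[0]: m=cv2.inRange(h,lo,np.array([179,*hi[1:]]))|cv2.inRange(h,np.array([0,*lo[1:]]),hi)
    else: m=cv2.inRange(h,lo,hi)
    m=cv2.morphologyEx(m,cv2.MORPH_OPEN,np.ones((3,3)))
    cs=cv2.findContours(m,cv2.RETR_EXTERNAL,cv2.CHAIN_APPROX_NONE)[0]
    return [k for k in cs if amin<cv2.contourArea(k)<amax]
E
python3 - <<'E'
from h import *
import pickle
for n in("top","scene"):
    c=pickle.load(open(n+"0.pkl","rb"));h=hsv(c)
    R=cv2.Rodrigues(c["rvec"])[0];print(n,"cam at",-R.T@c["tvec"])
    if n=="top":
        for nm,p in dict(pale=(323,265),dark=(325,211),yel=(315,152),grn=(243,265),red=(249,206),wh=(238,152),pk=(440,240),pd=(436,282),pw=(470,250),bl=(120,240),bd=(138,205),bw=(150,262),tab=(350,330)).items(): print(nm,h[p[1],p[0]])
    for nm,lo,hi,z in [("red",(172,180,90),(4,255,255),.03),("yel",(24,150,80),(34,255,255),.034),("grn",(45,120,60),(75,255,255),.034),("pale",(8,100,120),(22,255,255),.042),("dark",(3,100,20),(15,255,90),.042),("pink",(155,60,50),(176,255,255),.014),("blue",(90,50,50),(112,255,255),.014)]:
        for k in blobs(c,lo,hi):
            (u,v),wh,a=cv2.minAreaRect(k)
            W=ray(c,k.reshape(-1,2),z)[:,:2].astype(np.float32)
            r=cv2.minAreaRect(W*1000)
            print(nm,"px",int(u),int(v),"world",np.round(r[0],1),np.round(r[1],1),round(r[2],1))
E
```

```text
top cam at [0.39830603 0.01411868 0.9063327 ]
pale [ 18 122 218]
dark [ 12 174  97]
yel [ 28 226 218]
grn [ 60 100 199]
red [  0 188 195]
wh [120   2 218]
pk [168  90 218]
pd [172 108 146]
pw [ 98   6 157]
bl [ 92  32 216]
bd [102  77 170]
bw [108   8 159]
tab [108   8 158]
red px 248 207 world [563.4  74.4] [51.  50.1] 0.5
red px 198 180 world [623.6 185.1] [52.6 50.5] 1.8
red px 376 174 world [ 639.8 -207.6] [50.1 52.9] 44.4
red px 176 145 world [705.3 237.4] [51.5 52. ] 0.2
yel px 314 152 world [688.5 -70.6] [71.7 46.4] 21.7
pale px 322 264 world [439.3 -83.5] [97.4 38.8] 20.2
pink px 437 259 world [ 452.5 -338.2] [131.2 176.3] 79.6
pink px 282 87 world [ 8.544e+02 -7.000e-01] [139.8 206.4] 0.4
blue px 4 287 world [394.8 595. ] [174.   19.6] 6.8
blue px 96 232 world [509.9 405.9] [12.4 93. ] 72.8
blue px 136 203 world [573.5 323.8] [129.3  75.1] 71.9
blue px 465 78 world [ 882.1 -436.8] [38.8 43.2] 85.1
blue px 399 83 world [ 866.9 -276. ] [ 80.  143.5] 57.7
scene cam at [ 1.03760089 -0.47658649  0.94956335]
yel px 300 267 world [697.2 -76.3] [67.4 48. ] 20.7
pale px 222 204 world [445.2 -84.9] [94.9 31.8] 20.1
dark px 251 235 world [561.1 -96.8] [ 39.9 100.8] 84.9
pink px 375 290 world [847.3   7.3] [126.5 223.8] 0.1
pink px 142 281 world [ 456.1 -340.5] [127. 179.] 79.4
blue px 232 372 world [ 753.7 -336.1] [31.8 36.5] 47.2
blue px 291 368 world [ 831.4 -248. ] [ 78.8 103.8] 42.3
blue px 358 142 world [531.7 336.2] [135.2 183. ] 72.0
blue px 392 45 world [313.9 824.6] [415.4 577.3] 36.6
```

```bash
cat > go.py <<'E'
import sys
from workcell import bot
from h import *
from scipy.spatial.transform import Rotation as Ro
# usage: go.py x y z(mm) jawdeg  -> move in tool units
o=bot.get_obs()
Rm=Ro.from_quat(o["tool_rot"]);A=Rm.as_matrix()
zt=A[:,2];jaw=np.degrees(np.arctan2(zt[1],zt[0]))
print("t",round(o["clock"],2),"tcp",np.round(o["eef_pos"]*1000,1),"jaw",round(jaw,1),"q",np.round(o["joint_pos"],2),"F",np.round(o["ft_force"],1),"w",round(o["grip_width"]*1000,1),"tooly",np.round(A[:,1],3))
if len(sys.argv)>1:
    tx=np.array([float(a) for a in sys.argv[1:4]]);th=float(sys.argv[4])
    for add in (0,180):
        a=np.radians(th+add);z=np.array([np.cos(a),np.sin(a),0]);y=np.array([0,0,-1.]);x=np.cross(y,z)
        T=Ro.from_matrix(np.c_[x,y,z])
        rv=(Rm.inv()*T).as_rotvec(degrees=True)
        s=A.T@(tx-o["eef_pos"]*1000)
        print("shift",np.round(s/25,3),"turn",np.round(rv/10,3))
E
python3 go.py 440 -83 120 110
python3 - <<'E'
from h import *
import pickle
c=pickle.load(open("top0.pkl","rb"));h=hsv(c)
for nm,lo,hi,z in [("bluetray",(85,22,60),(112,255,255),.014),("dark",(0,100,20),(16,255,140),.042),("pinkdark",(155,60,50),(178,255,170),.004),("bluedark",(95,50,50),(112,255,190),.004),("white",(0,0,190),(179,14,255),.03)]:
    for k in blobs(c,lo,hi):
        (u,v),wh,a=cv2.minAreaRect(k)
        if 50<v<310 and u>70 and u<490:
            r=cv2.minAreaRect(ray(c,k.reshape(-1,2),z)[:,:2].astype(np.float32)*1000)
            print(nm,"px",int(u),int(v),"world",np.round(r[0],1),np.round(r[1],1),round(r[2],1))
E
```

```text
t 0.1 tcp [174.  468.2 230.5] jaw 69.6 q [1.22 0.24 0.   1.34 0.   1.57] F [ 0.6  0.3 -0.1] w 85.2 tooly [-0.001 -0.002 -1.   ]
shift [ 17.654   4.451 -16.951] turn [ 1.000e-02 -4.038e+00 -4.000e-03]
shift [ 17.654   4.451 -16.951] turn [5.0000e-03 1.3962e+01 1.3000e-02]
bluetray px 127 224 world [528.4 339.6] [134.4 178. ] 72.1
bluetray px 464 78 world [ 882.5 -435.8] [41.6 42.5] 0.8
bluetray px 398 83 world [ 867.2 -275.1] [ 82.1 145.8] 56.7
dark px 324 211 world [554.1 -90.6] [37.8 97. ] 86.4
pinkdark px 435 281 world [ 405.2 -335.1] [121.4  73.5] 79.3
pinkdark px 282 111 world [ 7.976e+02 -5.000e-01] [ 17.6 199.8] 0.4
pinkdark px 282 84 world [ 8.682e+02 -3.000e-01] [113.2 201.4] 0.5
bluedark px 96 232 world [511.2 410.4] [12.5 94. ] 73.0
bluedark px 134 203 world [576.9 330.6] [122.9  74.3] 72.3
bluedark px 465 78 world [ 887.5 -441.8] [39.3 43.7] 85.1
bluedark px 399 83 world [ 872.1 -279.2] [ 80.9 145.1] 57.7
white px 237 151 world [691.7 100.7] [51.3 51.4] 0.2
white px 418 52 world [ 938.  -321.4] [33.9 38.4] 0.8
```

```bash
python3 -m handwheel '[[1,0.2,-1,0,0.5,0],[2.5,0.5,-2.5,0,1.5,0],[4.2,0.8,-4,0,2.5,0],[5.9,1.2,-5.6,0,3.5,0],[7,1.5,-6.7,0,4.5,0]]' 0.5; python3 go.py 440 -84 130 -70
```

```text
clock: 0.72
eef_pos: [0.28, 0.2484, 0.1931]
tool_rot: [0.594, -0.384, 0.384, -0.593]
ft_force: [0.0, 0.7, 0.6]
grip_width: 0.064
t 0.72 tcp [280.  248.4 193.1] jaw 24.2 q [ 0.73  0.02 -0.36  1.2  -0.    1.87] F [0.  0.7 0.6] w 64.0 tooly [-0.001 -0.001 -1.   ]
shift [14.748  2.535  0.388] turn [1.000e-03 9.421e+00 7.000e-03]
shift [14.748  2.535  0.388] turn [ 7.000e-03 -8.579e+00 -1.000e-03]
```

```bash
python3 -m handwheel '[[1.2,0.2,0,0,1,0],[3.2,0.5,0.1,0,2,0],[5.4,0.9,0.1,0,3,0],[7.5,1.3,0.2,0,4,0],[9,1.6,0.2,0,5,0]]' -; python3 go.py 440 -84 130 -70
```

```text
clock: 1.35
eef_pos: [0.3784, 0.0463, 0.1532]
tool_rot: [-0.376, 0.599, -0.599, 0.376]
ft_force: [0.4, 0.6, 0.2]
grip_width: 0.0639
t 1.35 tcp [378.4  46.3 153.2] jaw -25.8 q [ 0.12  0.06 -0.42  1.09 -0.    2.14] F [0.4 0.6 0.2] w 63.9 tooly [-0. -0. -1.]
shift [3.618 0.93  4.486] turn [1.000e-03 4.419e+00 2.000e-03]
shift [3.618 0.93  4.486] turn [ 3.0000e-03 -1.3581e+01 -1.0000e-03]
```

```bash
python3 - <<'E'
from workcell import bot
import cv2
cv2.imwrite("pics/a1.png",bot.camera("top")["color"][:,:,::-1])
E
```

```text
(no output)
```

View pics/a1.png

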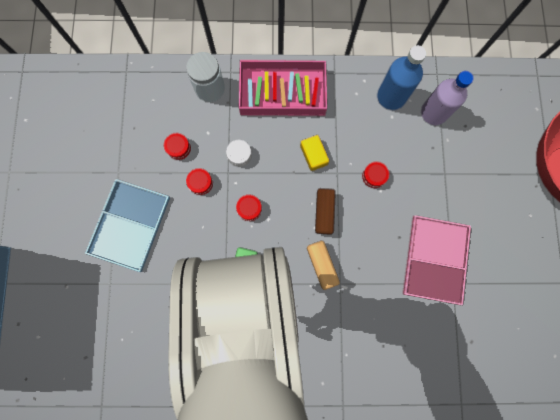

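The arm is now in the top view, over (235,330). The parts haven't moved, and the pale brush is still at (323,265). I'll move over it.

```bash
python3 -m handwheel '[[0.7,0.2,1,0,1,0],[1.6,0.4,2.2,0,2,0],[2.6,0.7,3.4,0,3,0],[3.4,0.9,4.2,0,4,0],[3.6,0.9,4.5,0,4.4,0]]' -; python3 go.py 440 -84 8 -70
```

```text
clock: 2.02
eef_pos: [0.4409, -0.0825, 0.1305]
tool_rot: [-0.126, 0.696, -0.696, 0.124]
ft_force: [-0.3, 0.8, 0.3]
grip_width: 0.0641
t 2.02 tcp [440.9 -82.5 130.5] jaw -69.6 q [-0.18  0.22 -0.3   1.05 -0.    2.6 ] F [-0.3  0.8  0.3] w 64.1 tooly [-0.002  0.    -1.   ]
shift [0.048 4.898 0.046] turn [0.004 0.036 0.009]
shift [0.048 4.898 0.046] turn [ 1.4000e-02 -1.7964e+01 -6.0000e-03]
```

```bash
python3 -m handwheel '[[0,1,0,0,0,0],[0,2.2,0,0,0,0],[0,3.4,0,0,0,0],[0,4.4,0,0,0,0],[0,4.9,0,0,0,0]]' - && python3 -m handwheel '[[0,0,0,0,0,0],[0,0,0,0,0,0],[0,0,0,0,0,0],[0,0,0,0,0,0],[0,0,0,0,0,0]]' -1; python3 go.py 440 -84 130 -70
```

```text
clock: 2.65
eef_pos: [0.4399, -0.0809, 0.0073]
tool_rot: [-0.128, 0.696, -0.695, 0.126]
ft_force: [-0.5, 0.6, 0.0]
grip_width: 0.0638
clock: 3.28
eef_pos: [0.4415, -0.0813, 0.0092]
tool_rot: [0.126, -0.696, 0.696, -0.127]
ft_force: [0.3, -0.2, 0.5]
grip_width: 0.0393
t 3.27 tcp [441.5 -81.3   9.2] jaw -69.4 q [-0.18  0.38 -0.46  0.73  0.    2.6 ] F [ 0.3 -0.2  0.5] w 39.3 tooly [ 0.001 -0.    -1.   ]
shift [ 0.089 -4.834  0.081] turn [-0.002  0.061 -0.004]
shift [ 0.089 -4.834  0.081] turn [-6.0000e-03 -1.7939e+01  3.0000e-03]
```

Gripped: the opening is 39.3 mm. Next I lift and carry it to the pink tray's narrow compartment at (405,-330), jaw -10.4.

```bash
python3 -m handwheel '[[0,-0.5,0,0,0,0],[0,-1.5,0,0,0,0],[0,-2.5,0,0,0,0],[0,-3.2,0,0,0,0],[0,-3.5,0,0,0,0]]' - ; python3 go.py 405 -330 95 -10.4
```

```text
clock: 3.9
eef_pos: [0.442, -0.0815, 0.098]
tool_rot: [0.126, -0.695, 0.696, -0.127]
ft_force: [0.3, 1.0, -0.9]
grip_width: 0.0391
t 3.9 tcp [442.  -81.5  98. ] jaw -69.4 q [-0.18  0.25 -0.35  0.96 -0.    2.6 ] F [ 0.3  1.  -0.9] w 39.1 tooly [ 0.003 -0.001 -1.   ]
shift [4.886 0.123 8.783] turn [-0.014 -5.899 -0.008]
shift [4.886 0.123 8.783] turn [ 9.0000e-03  1.2101e+01 -1.7000e-02]
```

```bash
python3 -m handwheel '[[0.6,0,1,0,-0.9,0],[1.5,0,2.6,0,-1.9,0],[2.5,0,4.4,0,-2.9,0],[3.5,0,6.2,0,-3.9,0],[4.3,0.1,7.8,0,-4.9,0]]' - ; python3 go.py 405 -330 95 -10.4
```

```text
clock: 4.53
eef_pos: [0.4086, -0.3033, 0.0938]
tool_rot: [-0.405, 0.58, -0.579, 0.405]
ft_force: [0.2, -0.1, -0.5]
grip_width: 0.0394
t 4.53 tcp [ 408.6 -303.3   93.8] jaw -20.1 q [-0.64  0.36 -0.21  1.    0.    1.28] F [ 0.2 -0.1 -0.5] w 39.4 tooly [-0.  0. -1.]
shift [ 1.054 -0.048  0.232] turn [ 0.    -0.968 -0.001]
shift [ 1.054 -0.048  0.232] turn [1.0000e-03 1.7032e+01 1.0000e-03]
```

```bash
python3 -m handwheel '[[0.4,0,0.1,0,-0.4,0],[0.9,0,0.2,0,-0.9,0],[1.05,0.4,0.23,0,-0.97,0],[1.05,0.9,0.23,0,-0.97,0],[1.05,1.2,0.23,0,-0.97,0]]' - ; python3 go.py 405 -330 15 -10.4; python3 - <<'E'
from workcell import bot
import cv2
c=bot.camera("scene")["color"][:,:,::-1];cv2.imwrite("pics/a2.png",cv2.resize(c[200:380,60:300],None,fx=3,fy=3))
E
```

```text
clock: 5.15
eef_pos: [0.4047, -0.327, 0.0622]
tool_rot: [-0.451, 0.545, -0.543, 0.451]
ft_force: [0.4, 0.6, -0.3]
grip_width: 0.0393
t 5.15 tcp [ 404.7 -327.    62.2] jaw -10.7 q [-0.68  0.42 -0.21  0.94  0.    1.08] F [ 0.4  0.6 -0.3] w 39.3 tooly [-0.002  0.002 -1.   ]
shift [0.117 1.889 0.038] turn [ 0.013 -0.029 -0.008]
shift [0.117 1.889 0.038] turn [1.3000e-02 1.7971e+01 2.0000e-02]
```

View pics/a2.png

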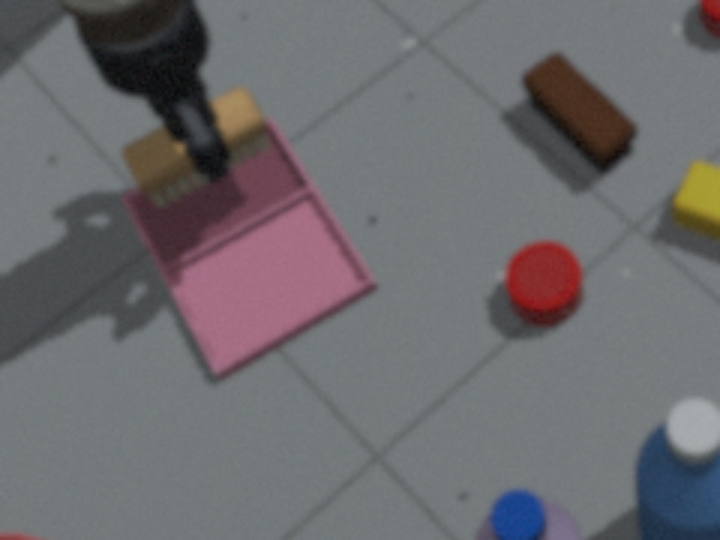

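The brush is gripped at its middle, in line with the dark compartment, at crop (200,145). I'll lower it and release.

```bash
python3 -m handwheel '[[0.05,0.5,0,0,0,0],[0.1,1.1,0,0,0,0],[0.1,1.5,0,0,0,0],[0.1,1.75,0,0,0,0],[0.1,1.85,0,0,0,0]]' - ; python3 go.py 405 -330 13 -10.4
```

```text
clock: 5.82
eef_pos: [0.4048, -0.3306, 0.017]
tool_rot: [-0.451, 0.545, -0.544, 0.451]
ft_force: [-0.3, -0.3, -0.6]
grip_width: 0.0388
t 5.83 tcp [ 404.8 -330.6   17. ] jaw -10.7 q [-0.68  0.48 -0.26  0.84 -0.    1.07] F [-0.3 -0.3 -0.6] w 38.8 tooly [-0.001  0.    -1.   ]
shift [-0.024  0.161  0.004] turn [ 0.004 -0.029 -0.002]
shift [-0.024  0.161  0.004] turn [3.0000e-03 1.7971e+01 6.0000e-03]
```

```bash
python3 -m handwheel '[[0,0.08,0,0,0,0],[0,0.16,0,0,0,0],[0,0.16,0,0,0,0],[0,0.16,0,0,0,0],[0,0.16,0,0,0,0]]' - ; python3 go.py;
```

```text
clock: 6.45
eef_pos: [0.4051, -0.3308, 0.0137]
tool_rot: [0.451, -0.544, 0.545, -0.451]
ft_force: [0.2, -0.3, -0.9]
grip_width: 0.0392
t 6.45 tcp [ 405.1 -330.8   13.7] jaw -10.7 q [-0.68  0.48 -0.26  0.83 -0.    1.07] F [ 0.2 -0.3 -0.9] w 39.2 tooly [ 0. -0. -1.]
```

```bash
python3 -m handwheel '[[0,0,0,0,0,0],[0,0,0,0,0,0],[0,0,0,0,0,0],[0,-0.3,0,0,0,0],[0,-1.2,0,0,0,0]]' 0.3;  python3 -m handwheel '[[0,-1,0,0,0,0],[0,-2.2,0,0,0,0],[0,-3,0,0,0,0],[0,-3.4,0,0,0,0],[0,-3.5,0,0,0,0]]' 0.6; python3 go.py 689 -71 130 -68
```

```text
clock: 7.08
eef_pos: [0.4041, -0.33, 0.0432]
tool_rot: [-0.451, 0.545, -0.543, 0.451]
ft_force: [-0.3, 0.5, 0.9]
grip_width: 0.0557
clock: 7.7
eef_pos: [0.4052, -0.3309, 0.1317]
tool_rot: [0.451, -0.544, 0.545, -0.451]
ft_force: [0.0, 0.6, -0.3]
grip_width: 0.0682
t 7.7 tcp [ 405.2 -330.9  131.7] jaw -10.7 q [-0.68  0.35 -0.11  1.11 -0.    1.07] F [ 0.   0.6 -0.3] w 68.2 tooly [ 0.001 -0.001 -1.   ]
shift [-12.32    0.069   9.227] turn [-0.007  5.731 -0.   ]
shift [-12.32    0.069   9.227] turn [-0.0000e+00 -1.2269e+01  8.0000e-03]
```

```bash
python3 -m handwheel '[[-1.2,0,0.9,0,0.8,0],[-3,0,2.2,0,1.7,0],[-4.9,0,3.6,0,2.6,0],[-6.8,0,5.1,0,3.4,0],[-8,0,6,0,4,0]]' -;  python3 go.py 689 -71 130 -68.3
```

```text
clock: 8.32
eef_pos: [0.5907, -0.1596, 0.1296]
tool_rot: [-0.238, 0.666, -0.666, 0.237]
ft_force: [-0.2, -0.8, 0.2]
grip_width: 0.0685
t 8.32 tcp [ 590.7 -159.6  129.6] jaw -50.8 q [-0.26  0.52  0.15  1.2   0.    2.19] F [-0.2 -0.8  0.2] w 68.5 tooly [-0.002  0.001 -1.   ]
shift [-5.288 -0.019 -0.259] turn [0.008 1.753 0.006]
shift [-5.288 -0.019 -0.259] turn [ 9.0000e-03 -1.6247e+01 -1.1000e-02]
```

```bash
python3 - <<'E'
from workcell import bot
import cv2
c=bot.camera("scene")["color"][:,:,::-1];cv2.imwrite("pics/a3.png",c)
E
```

```text
(no output)
```

View pics/a3.png

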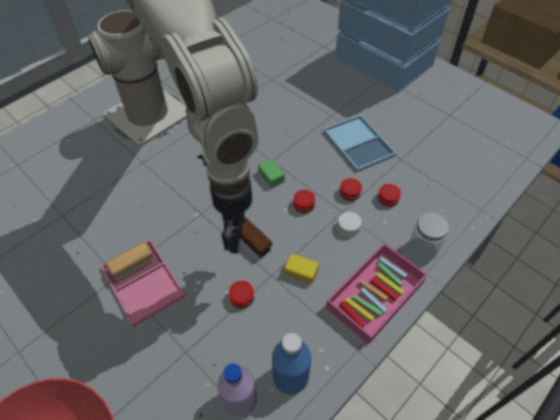

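The pale brush sits upright in the pink tray's dark compartment at (128,262). The yellow soap is still at (301,267).

```bash
python3 -m handwheel '[[-1.2,0,0,0,0.5,0],[-2.8,0,-0.1,0,1,0],[-4.2,0,-0.2,0,1.5,0],[-5.1,0,-0.26,0,1.75,0],[-5.29,0,-0.26,0,1.75,0]]' 0.8;  python3 go.py 689 -71 -2 -68.3
```

```text
clock: 9.0
eef_pos: [0.6876, -0.072, 0.1292]
tool_rot: [-0.136, 0.694, -0.694, 0.134]
ft_force: [0.3, -1.0, -1.5]
grip_width: 0.0766
t 9.0 tcp [687.6 -72.  129.2] jaw -68.0 q [-0.1   0.68  0.43  1.32 -0.    2.65] F [ 0.3 -1.  -1.5] w 76.6 tooly [-0.002  0.    -1.   ]
shift [-0.079  5.248 -0.011] turn [0.007 0.027 0.013]
shift [-0.079  5.248 -0.011] turn [ 2.0000e-02 -1.7973e+01 -1.0000e-02]
```

```bash
python3 -m handwheel '[[0,1,0,0,0,0],[0,2.4,0,0,0,0],[0,3.6,0,0,0,0],[-0.05,4.6,0,0,0,0],[-0.05,5.15,0,0,0,0]]' - && python3 -m handwheel '[[0,0,0,0,0,0],[0,0,0,0,0,0],[0,0,0,0,0,0],[0,0,0,0,0,0],[0,0,0,0,0,0]]' -1; python3 go.py 490 -346 95 -10.4
```

```text
clock: 9.62
eef_pos: [0.6867, -0.0736, 0.0]
tool_rot: [-0.135, 0.695, -0.694, 0.132]
ft_force: [0.0, -1.1, 0.3]
grip_width: 0.0773
clock: 10.25
eef_pos: [0.6896, -0.0729, 0.0036]
tool_rot: [0.133, -0.694, 0.695, -0.134]
ft_force: [0.2, -0.7, 4.2]
grip_width: 0.0441
t 10.25 tcp [689.6 -72.9   3.6] jaw -68.2 q [-0.11  0.78  0.27  1.06 -0.    2.66] F [ 0.2 -0.7  4.2] w 44.1 tooly [ 0.002 -0.    -1.   ]
shift [11.466 -3.67   7.179] turn [-0.01  -5.778 -0.006]
shift [11.466 -3.67   7.179] turn [ 7.0000e-03  1.2222e+01 -1.2000e-02]
```

```bash
python3 -m handwheel '[[0,-0.5,0,0,0,0],[0,-1.5,0,0,0,0],[0,-2.8,0,0,0,0],[0,-3.8,0,0,0,0],[0,-4,0,0,0,0]]' - ; python3 go.py 490 -346 95 -10.4
```

```text
clock: 10.88
eef_pos: [0.6903, -0.0728, 0.1051]
tool_rot: [0.132, -0.694, 0.695, -0.135]
ft_force: [-0.3, 0.3, -1.8]
grip_width: 0.0443
t 10.88 tcp [690.3 -72.8 105.1] jaw -68.2 q [-0.11  0.7   0.39  1.26  0.    2.66] F [-0.3  0.3 -1.8] w 44.3 tooly [ 0.005 -0.    -1.   ]
shift [11.502  0.373  7.166] turn [-0.023 -5.778 -0.015]
shift [11.502  0.373  7.166] turn [ 0.018 12.222 -0.026]
```

```bash
python3 -m handwheel '[[1,0,0.6,0,-0.8,0],[2.7,0,1.6,0,-1.7,0],[4.7,0.1,2.9,0,-2.7,0],[6.7,0.2,4.1,0,-3.6,0],[8,0.3,5,0,-4.4,0]]' - ; python3 go.py 490 -346 95 -10.4
```

```text
clock: 11.5
eef_pos: [0.5468, -0.2645, 0.0935]
tool_rot: [-0.386, 0.594, -0.592, 0.384]
ft_force: [0.3, -0.3, -1.0]
grip_width: 0.044
t 11.5 tcp [ 546.8 -264.5   93.5] jaw -24.0 q [-0.45  0.54  0.08  1.12 -0.    1.54] F [ 0.3 -0.3 -1. ] w 44.0 tooly [-0.003  0.001 -1.   ]
shift [ 3.904 -0.057 -0.75 ] turn [ 1.700e-02 -1.361e+00 -1.000e-03]
shift [ 3.904 -0.057 -0.75 ] turn [1.0000e-03 1.6639e+01 2.4000e-02]
```

```bash
python3 -m handwheel '[[1,0,-0.2,0,-0.4,0],[2.3,0,-0.4,0,-0.9,0],[3.4,0.2,-0.6,0,-1.36,0],[3.85,0.7,-0.75,0,-1.36,0],[3.9,1.2,-0.75,0,-1.36,0]]' - ; python3 go.py 490 -346 9 -10.4; python3 - <<'E'
from workcell import bot
import cv2
c=bot.camera("scene")["color"][:,:,::-1];cv2.imwrite("pics/a4.png",cv2.resize(c[200:380,60:300],None,fx=3,fy=3))
E
```

```text
clock: 12.12
eef_pos: [0.4916, -0.344, 0.0632]
tool_rot: [-0.451, 0.545, -0.544, 0.451]
ft_force: [0.5, -0.1, -1.9]
grip_width: 0.0441
t 12.12 tcp [ 491.6 -344.    63.2] jaw -10.7 q [-0.61  0.55  0.02  1.04  0.    1.15] F [ 0.5 -0.1 -1.9] w 44.1 tooly [-0.001  0.001 -1.   ]
shift [ 0.092  2.166 -0.047] turn [ 0.009 -0.03  -0.007]
shift [ 0.092  2.166 -0.047] turn [1.100e-02 1.797e+01 1.400e-02]
```

View pics/a4.png

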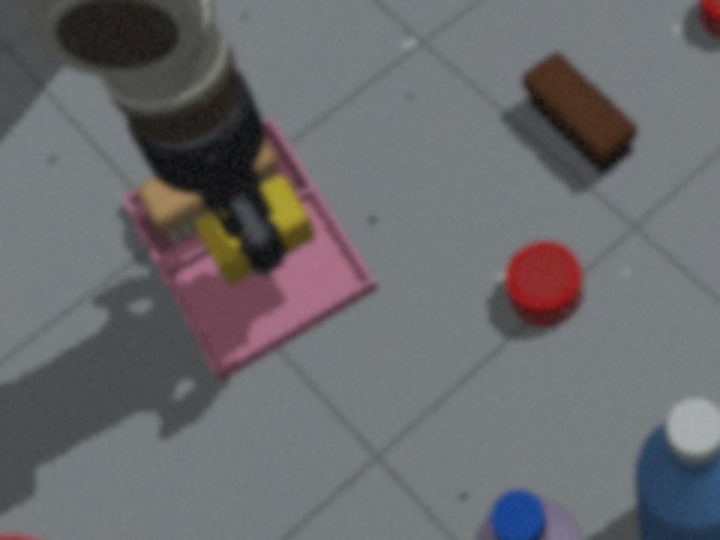

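The soap hangs centred over the paler compartment, with the brush clear of the finger. Lowering.

```bash
python3 -m handwheel '[[0.05,0.5,0,0,0,0],[0.08,1.2,0,0,0,0],[0.08,1.7,-0.03,0,0,0],[0.08,2,-0.03,0,0,0],[0.08,2,-0.03,0,0,0]]' - ; python3 go.py 490 -346 8 -10.4
```

```text
clock: 12.8
eef_pos: [0.4911, -0.3458, 0.014]
tool_rot: [-0.452, 0.544, -0.543, 0.452]
ft_force: [0.4, -0.2, -1.7]
grip_width: 0.044
t 12.8 tcp [ 491.1 -345.8   14. ] jaw -10.6 q [-0.61  0.61 -0.03  0.93  0.    1.14] F [ 0.4 -0.2 -1.7] w 44.0 tooly [-0.001  0.001 -1.   ]
shift [ 0.017  0.239 -0.04 ] turn [ 0.008 -0.018 -0.004]
shift [ 0.017  0.239 -0.04 ] turn [6.0000e-03 1.7982e+01 1.2000e-02]
```

```bash
python3 -m handwheel '[[0,0.1,0,0,0,0],[0,0.16,0,0,0,0],[0,0.2,-0.03,0,0,0],[0,0.22,-0.03,0,0,0],[0,0.22,-0.03,0,0,0]]' - ; python3 go.py 490 -346 8 -10.4
```

```text
clock: 13.42
eef_pos: [0.4907, -0.3461, 0.0094]
tool_rot: [0.452, -0.544, 0.544, -0.452]
ft_force: [-0.1, 0.3, -1.2]
grip_width: 0.0442
t 13.43 tcp [ 490.7 -346.1    9.4] jaw -10.6 q [-0.61  0.61 -0.04  0.92 -0.    1.14] F [-0.1  0.3 -1.2] w 44.2 tooly [ 0. -0. -1.]
shift [ 0.002  0.055 -0.029] turn [-0.001 -0.019  0.   ]
shift [ 0.002  0.055 -0.029] turn [-1.0000e-03  1.7981e+01 -1.0000e-03]
```

```bash
python3 -m handwheel '[[0,0.03,0,0,0,0],[0,0.05,0,0,0,0],[0,0.05,0,0,0,0],[0,0.05,0,0,0,0],[0,0.05,0,0,0,0]]' - ; python3 -m handwheel '[[0,0,0,0,0,0],[0,0,0,0,0,0],[0,0,0,0,0,0],[0,-0.3,0,0,0,0],[0,-1.2,0,0,0,0]]' 0.28;  python3 -m handwheel '[[0,-1,0,0,0,0],[0,-2.2,0,0,0,0],[0,-3,0,0,0,0],[0,-3.4,0,0,0,0],[0,-3.5,0,0,0,0]]' 0.5; python3 go.py 555 -91.5 130 -95
```

```text
clock: 14.05
eef_pos: [0.4907, -0.346, 0.0081]
tool_rot: [0.452, -0.544, 0.544, -0.452]
ft_force: [-0.5, -0.2, -1.8]
grip_width: 0.0439
clock: 14.68
eef_pos: [0.4897, -0.3453, 0.0375]
tool_rot: [-0.452, 0.545, -0.543, 0.451]
ft_force: [-0.4, -0.3, 1.1]
grip_width: 0.0549
clock: 15.3
eef_pos: [0.491, -0.3462, 0.1263]
tool_rot: [0.452, -0.544, 0.544, -0.452]
ft_force: [-0.3, 0.2, -0.4]
grip_width: 0.0638
t 15.3 tcp [ 491.  -346.2  126.3] jaw -10.6 q [-0.61  0.5   0.1   1.18 -0.    1.14] F [-0.3  0.2 -0.4] w 63.8 tooly [ 0.001 -0.001 -1.   ]
shift [-10.486  -0.154   0.646] turn [-7.000e-03  8.441e+00 -2.000e-03]
shift [-10.486  -0.154   0.646] turn [-2.000e-03 -9.559e+00  7.000e-03]
```

```bash
python3 -m handwheel '[[-0.8,0,0,0,-0.9,0],[-2,0,0,0,-1.9,0],[-3.3,0,0,0,-2.9,0],[-4.6,0,0,0,-3.9,0],[-5.6,-0.1,0.3,0,-4.9,0]]' -; python3 go.py 554.5 -91.5 130 85.8
```

```text
clock: 15.92
eef_pos: [0.5227, -0.2081, 0.1267]
tool_rot: [0.638, -0.307, 0.305, -0.638]
ft_force: [0.2, -0.3, 0.1]
grip_width: 0.064
t 15.93 tcp [ 522.7 -208.1  126.7] jaw 38.8 q [-0.38  0.43 -0.    1.14  0.    0.52] F [ 0.2 -0.3  0.1] w 64.0 tooly [-0.003  0.001 -1.   ]
shift [-2.84  -0.13   3.913] turn [ 2.000e-03 -4.703e+00 -2.000e-02]
shift [-2.84  -0.13   3.913] turn [2.4000e-02 1.3297e+01 2.0000e-03]
```

```bash
python3 -m handwheel '[[-0.6,0,0.8,0,-1,0],[-1.4,0,2,0,-2,0],[-2.2,-0.1,3.1,0,-3,0],[-2.8,-0.1,3.8,0,-4,0],[-2.84,-0.1,3.9,0,-4.7,0]]' -; python3 go.py 554.5 -91.5 8 85.8
```

```text
clock: 16.55
eef_pos: [0.5556, -0.0916, 0.1294]
tool_rot: [-0.706, 0.027, -0.025, 0.707]
ft_force: [0.2, 0.3, 0.4]
grip_width: 0.0643
t 16.55 tcp [555.6 -91.6 129.4] jaw 85.8 q [-0.16  0.43 -0.    1.14  0.   -0.09] F [0.2 0.3 0.4] w 64.3 tooly [-0.002  0.001 -1.   ]
shift [-0.033  4.854  0.   ] turn [-0.003  0.002 -0.013]
shift [-0.033  4.854  0.   ] turn [-2.1000e-02 -1.7998e+01  4.0000e-03]
```

```bash
python3 - <<'E'
from workcell import bot
import cv2
c=bot.camera("scene")["color"][:,:,::-1];cv2.imwrite("pics/a5.png",cv2.resize(c[160:380,60:353],None,fx=2.7,fy=2.7))
E
```

```text
(no output)
```

View pics/a5.png

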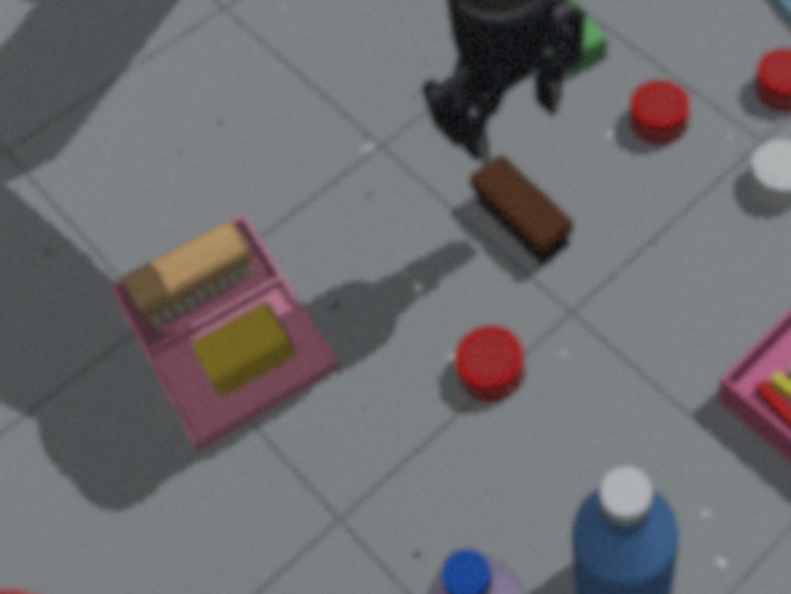

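The pink tray now holds the brush and soap, both upright, at crop (190,270) and (242,348). The gripper is above the dark brush, so I'll grasp it.

```bash
python3 -m handwheel '[[0,1,0,0,0,0],[0,2.2,0,0,0,0],[0,3.4,0,0,0,0],[0,4.4,0,0,0,0],[0,4.85,0,0,0,0]]' - && python3 -m handwheel '[[0,0,0,0,0,0],[0,0,0,0,0,0],[0,0,0,0,0,0],[0,0,0,0,0,0],[0,0,0,0,0,0]]' -1 && python3 -m handwheel '[[0,-0.5,0,0,0,0],[0,-1.5,0,0,0,0],[0,-2.8,0,0,0,0],[0,-4,0,0,0,0],[0,-4.2,0,0,0,0]]' - ; python3 go.py 575 326 110 162
```

```text
clock: 17.23
eef_pos: [0.5541, -0.0936, 0.007]
tool_rot: [-0.706, 0.03, -0.027, 0.707]
ft_force: [-0.7, -0.6, -0.1]
grip_width: 0.0638
clock: 17.85
eef_pos: [0.5563, -0.0936, 0.0096]
tool_rot: [0.707, -0.028, 0.028, -0.707]
ft_force: [0.4, -0.1, -1.9]
grip_width: 0.0392
clock: 18.48
eef_pos: [0.5582, -0.0939, 0.1175]
tool_rot: [0.707, -0.026, 0.03, -0.706]
ft_force: [0.7, 0.3, -1.1]
grip_width: 0.0391
t 18.48 tcp [558.2 -93.9 117.5] jaw 85.4 q [-0.17  0.44 -0.02  1.11 -0.   -0.09] F [ 0.7  0.3 -1.1] w 39.1 tooly [ 0.006 -0.001 -1.   ]
shift [-0.673  0.288 16.797] turn [ 0.026 -7.659  0.028]
shift [-0.673  0.288 16.797] turn [-0.03  10.341  0.028]
```

```bash
python3 -m handwheel '[[0,0,1.2,0,-0.8,0],[-0.1,0,3,0,-1.7,0],[-0.2,0,5.2,0,-2.7,0],[-0.3,0.1,7.4,0,-3.6,0],[-0.4,0.2,9,0,-4.5,0]]' - && python3 go.py 575 326 110 162
```

```text
clock: 19.1
eef_pos: [0.5633, 0.1336, 0.1082]
tool_rot: [-0.663, -0.246, 0.247, 0.663]
ft_force: [0.2, -0.3, 0.1]
grip_width: 0.039
t 19.1 tcp [563.3 133.6 108.2] jaw 130.8 q [ 0.23  0.47  0.01  1.11  0.   -0.48] F [ 0.2 -0.3  0.1] w 39.0 tooly [-0.001 -0.    -1.   ]
shift [ 5.381 -0.073  5.521] turn [-0.006 -3.121 -0.005]
shift [ 5.381 -0.073  5.521] turn [ 7.0000e-03  1.4879e+01 -8.0000e-03]
```

```bash
python3 -m handwheel '[[0.8,0,0.8,0,-0.6,0],[2.4,0,2.4,0,-1.3,0],[4,-0.1,4.1,0,-2.2,0],[5.1,-0.1,5.2,0,-3,0],[5.38,0.2,5.5,0,-3.1,0]]' - && python3 go.py 575 326 60 162
```

```text
clock: 19.73
eef_pos: [0.5769, 0.3262, 0.1033]
tool_rot: [-0.573, -0.414, 0.414, 0.573]
ft_force: [-0.0, -0.3, -0.5]
grip_width: 0.0394
t 19.73 tcp [576.9 326.2 103.3] jaw 161.6 q [ 0.51  0.64  0.28  1.21  0.   -0.74] F [-0.  -0.3 -0.5] w 39.4 tooly [ 0.  0. -1.]
shift [-0.032  1.734  0.069] turn [-0.    -0.035  0.002]
shift [-0.032  1.734  0.069] turn [-3.0000e-03  1.7965e+01 -0.0000e+00]
```

```bash
python3 -m handwheel '[[0,0.4,0,0,0,0],[0,1.1,0.05,0,0,0],[0,1.6,0.07,0,0,0],[0,1.75,0.07,0,0,0],[0,1.75,0.07,0,0,0]]' - && python3 go.py 575 326 14.5 162;python3 - <<'E'
from workcell import bot
import cv2
c=bot.camera("scene")["color"][:,:,::-1];cv2.imwrite("pics/a6.png",cv2.resize(c[60:240,260:500],None,fx=3,fy=3))
E
```

```text
clock: 20.35
eef_pos: [0.5758, 0.3232, 0.0604]
tool_rot: [0.574, 0.412, -0.413, -0.574]
ft_force: [-0.3, -0.7, 0.3]
grip_width: 0.039
t 20.35 tcp [575.8 323.2  60.4] jaw 161.3 q [ 0.51  0.67  0.22  1.12 -0.   -0.73] F [-0.3 -0.7  0.3] w 39.0 tooly [-0. -0. -1.]
shift [0.096 1.836 0.066] turn [-0.001 -0.065 -0.002]
shift [0.096 1.836 0.066] turn [ 4.0000e-03  1.7935e+01 -2.0000e-03]
```

View pics/a6.png

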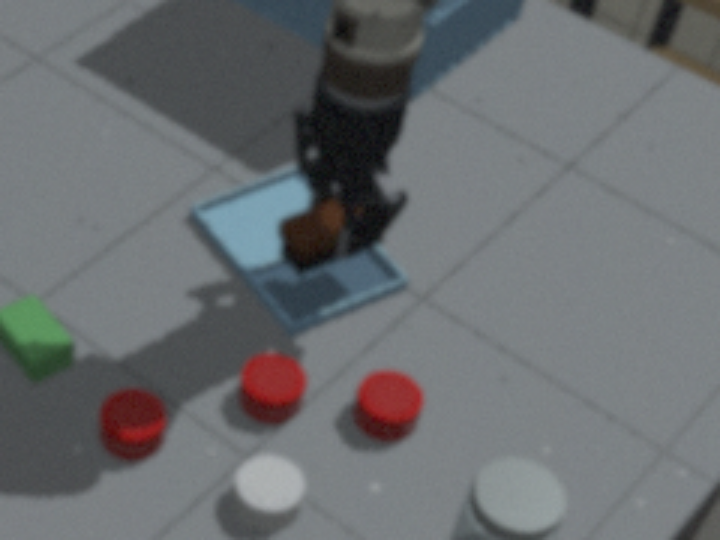

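The dark brush hangs over the blue tray's darker compartment, parallel to the divider, at crop (315,235). Lowering.

```bash
python3 -m handwheel '[[0.03,0.5,0,0,0,0],[0.06,1.1,0.05,0,0,0],[0.1,1.6,0.06,0,0,0],[0.1,1.8,0.06,0,0,0],[0.1,1.8,0.06,0,0,0]]' - && python3 go.py 575 326 14 162
```

```text
clock: 21.02
eef_pos: [0.5749, 0.3267, 0.015]
tool_rot: [-0.574, -0.412, 0.413, 0.574]
ft_force: [-0.1, 0.0, -1.2]
grip_width: 0.0394
t 21.02 tcp [574.9 326.7  15. ] jaw 161.4 q [ 0.52  0.71  0.17  1.03 -0.   -0.73] F [-0.1  0.  -1.2] w 39.4 tooly [-0.001 -0.    -1.   ]
shift [-0.027  0.041 -0.014] turn [-0.003 -0.058 -0.003]
shift [-0.027  0.041 -0.014] turn [ 5.0000e-03  1.7942e+01 -4.0000e-03]
```

```bash
python3 -m handwheel '[[0,0.03,0,0,0,0],[0,0.05,0,0,0,0],[0,0.05,0,0,0,0],[0,0.05,0,0,0,0],[0,0.05,0,0,0,0]]' - ; python3 -m handwheel '[[0,0,0,0,0,0],[0,0,0,0,0,0],[0,0,0,0,0,0],[0,-0.3,0,0,0,0],[0,-1.2,0,0,0,0]]' 0.3;  python3 -m handwheel '[[0,-1,0,0,0,0],[0,-2.2,0,0,0,0],[0,-3,0,0,0,0],[0,-3.4,0,0,0,0],[0,-3.5,0,0,0,0]]' 0.95; python3 go.py 563 75 130 112
```

```text
clock: 21.65
eef_pos: [0.5751, 0.3268, 0.0144]
tool_rot: [0.574, 0.413, -0.413, -0.574]
ft_force: [-0.9, 0.0, -0.5]
grip_width: 0.0389
clock: 22.28
eef_pos: [0.574, 0.3262, 0.0435]
tool_rot: [-0.574, -0.412, 0.414, 0.574]
ft_force: [0.2, -0.0, -0.4]
grip_width: 0.0556
clock: 22.9
eef_pos: [0.5753, 0.3269, 0.1325]
tool_rot: [0.574, 0.413, -0.412, -0.574]
ft_force: [-0.6, 0.7, -0.9]
grip_width: 0.0831
t 22.9 tcp [575.3 326.9 132.5] jaw 161.4 q [ 0.52  0.61  0.32  1.27  0.   -0.73] F [-0.6  0.7 -0.9] w 83.1 tooly [ 0.001  0.001 -1.   ]
shift [-9.709  0.095 -2.744] turn [2.000e-03 4.942e+00 6.000e-03]
shift [-9.709  0.095 -2.744] turn [ 8.0000e-03 -1.3058e+01 -2.0000e-03]
```

```bash
python3 -m handwheel '[[-1,0,-0.3,0,0.8,0],[-2.8,0,-0.8,0,1.7,0],[-5,0,-1.4,0,2.7,0],[-7,0,-2,0,3.6,0],[-8.6,0,-2.4,0,4.5,0]]' - && python3 go.py 563 75 60 112;python3 - <<'E'
from workcell import bot
from h import *
c=bot.camera("scene");cv2.imwrite("pics/a7.png",cv2.resize(c["color"][60:300,200:500,::-1],None,fx=2.5,fy=2.5))
for k in blobs(c,(170,150,60),(6,255,255)):
    (u,v),r=cv2.minEnclosingCircle(k); M=cv2.moments(k);print(u,v,r,ray(c,[(M["m10"]/M["m00"],M["m01"]/M["m00"])],.022))
E
```

```text
clock: 23.52
eef_pos: [0.5624, 0.1017, 0.1307]
tool_rot: [0.689, 0.159, -0.16, -0.689]
ft_force: [0.1, 0.1, -0.2]
grip_width: 0.0834
t 23.52 tcp [562.4 101.7 130.7] jaw 116.1 q [ 0.18  0.44  0.03  1.16 -0.   -0.28] F [ 0.1  0.1 -0.2] w 83.4 tooly [-0.002 -0.001 -1.   ]
shift [-0.443  2.828 -0.969] turn [-0.002  0.406 -0.012]
shift [-0.443  2.828 -0.969] turn [-1.9000e-02 -1.7594e+01  3.0000e-03]
352.25555419921875 313.25555419921875 15.917860984802246 [[ 0.84679301 -0.07799239  0.022     ]]
240.8211669921875 293.69708251953125 12.882771492004395 [[ 0.64266544 -0.20885864  0.022     ]]
303.5439453125 199.10440063476562 10.30849838256836 [[0.56598996 0.07508621 0.022     ]]
389.1071472167969 194.67857360839844 10.9434814453125 [[0.70841293 0.23816976 0.022     ]]
350.5 187.5 10.12432861328125 [[0.62522812 0.18623456 0.022     ]]
```

View pics/a7.png

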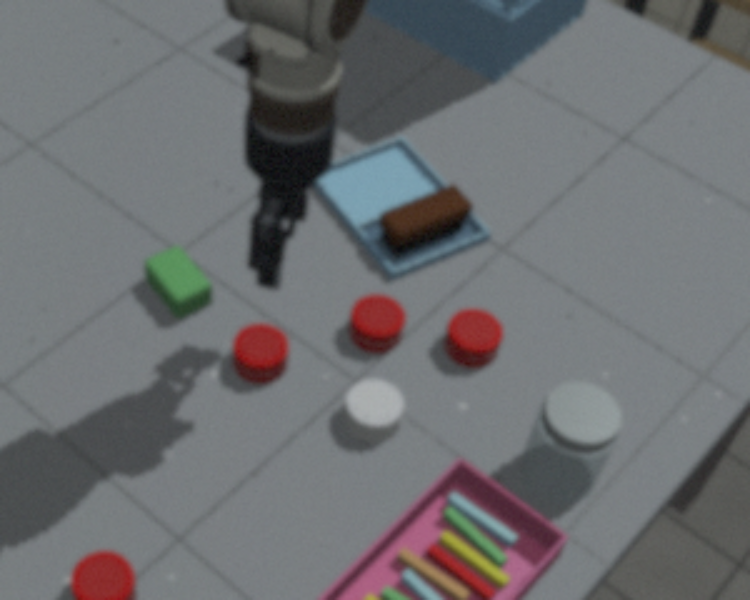

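The dark brush lies in the blue tray's darker compartment, crop (425,218). The two cameras agree on the tin at about (564,75).

```bash
python3 -m handwheel '[[-0.2,0.3,-0.4,0,0.2,0],[-0.4,0.8,-0.8,0,0.3,0],[-0.5,1.5,-0.97,0,0.4,0],[-0.5,2.1,-0.97,0,0.4,0],[-0.5,2.4,-0.97,0,0.4,0]]' 1 && python3 go.py 564 75 2 112
```

```text
clock: 24.2
eef_pos: [0.5621, 0.0771, 0.0699]
tool_rot: [-0.693, -0.137, 0.139, 0.694]
ft_force: [-1.3, -0.2, -0.3]
grip_width: 0.0852
t 24.2 tcp [562.1  77.1  69.9] jaw 112.5 q [ 0.14  0.49 -0.07  1.01  0.   -0.26] F [-1.3 -0.2 -0.3] w 85.2 tooly [-0.003 -0.    -1.   ]
shift [ 0.047  2.716 -0.109] turn [-0.004  0.049 -0.015]
shift [ 0.047  2.716 -0.109] turn [-2.3000e-02 -1.7951e+01  7.0000e-03]
```

```bash
python3 -m handwheel '[[0,0.7,-0.1,0,0,0],[0,1.5,-0.1,0,0,0],[0,2.2,-0.1,0,0,0],[0,2.6,-0.1,0,0,0],[0,2.7,-0.1,0,0,0]]' - && python3 -m handwheel '[[0,0,0,0,0,0],[0,0,0,0,0,0],[0,0,0,0,0,0],[0,0,0,0,0,0],[0,0,0,0,0,0]]' -1 ; python3 go.py 493 352 95 72
```

```text
clock: 24.82
eef_pos: [0.5636, 0.0746, 0.0037]
tool_rot: [-0.694, -0.137, 0.138, 0.694]
ft_force: [-0.2, -0.2, 0.1]
grip_width: 0.0855
clock: 25.45
eef_pos: [0.5651, 0.0744, 0.0055]
tool_rot: [0.694, 0.138, -0.136, -0.694]
ft_force: [0.3, 0.8, 5.8]
grip_width: 0.0545
t 25.45 tcp [565.1  74.4   5.5] jaw 112.4 q [ 0.13  0.57 -0.13  0.87  0.   -0.26] F [0.3 0.8 5.8] w 54.5 tooly [ 0.003  0.    -1.   ]
shift [ 1.577 -3.582 11.363] turn [-2.000e-03  4.041e+00  1.500e-02]
shift [ 1.577 -3.582 11.363] turn [ 1.9000e-02 -1.3959e+01  2.0000e-03]
```

```bash
python3 -m handwheel '[[0,-0.5,0,0,0,0],[0,-1.5,0,0,0,0],[0,-2.8,0,0,0,0],[0,-3.8,0,0,0,0],[0,-4,0,0,0,0]]' - ; python3 -m handwheel '[[0.1,0,1,0,0.7,0],[0.4,0,2.7,0,1.5,0],[0.7,0,4.7,0,2.4,0],[1,0,6.7,0,3.2,0],[1.2,0,8,0,4,0]]' - ; python3 go.py 493 352 65 72
```

```text
clock: 26.08
eef_pos: [0.5652, 0.0744, 0.1065]
tool_rot: [0.694, 0.139, -0.136, -0.694]
ft_force: [-1.2, -0.2, -1.2]
grip_width: 0.0546
clock: 26.7
eef_pos: [0.5138, 0.2723, 0.1029]
tool_rot: [0.699, -0.11, 0.108, -0.698]
ft_force: [0.4, -0.0, -1.2]
grip_width: 0.0542
t 26.7 tcp [513.8 272.3 102.9] jaw 72.3 q [0.49 0.48 0.02 1.11 0.   0.8 ] F [ 0.4 -0.  -1.2] w 54.2 tooly [-0.002 -0.001 -1.   ]
shift [-1.761  1.517  2.786] turn [ 0.009  0.025 -0.011]
shift [-1.761  1.517  2.786] turn [-1.7000e-02 -1.7975e+01 -1.4000e-02]
```

```bash
python3 -m handwheel '[[-0.4,0.1,0.7,0,0,0],[-1,0.3,1.6,0,0,0],[-1.5,0.8,2.4,0,0,0],[-1.76,1.2,2.8,0,0,0],[-1.76,1.4,2.8,0,0,0]]' - ; python3 go.py 493 352 11 72;python3 - <<'E'
from workcell import bot
import cv2
c=bot.camera("scene")["color"][:,:,::-1];cv2.imwrite("pics/a8.png",cv2.resize(c[60:240,260:500],None,fx=3,fy=3))
E
```

```text
clock: 27.32
eef_pos: [0.4938, 0.3505, 0.0677]
tool_rot: [0.7, -0.108, 0.107, -0.698]
ft_force: [-0.3, -0.2, -1.1]
grip_width: 0.0541
t 27.32 tcp [493.8 350.5  67.7] jaw 72.5 q [ 0.62  0.56  0.04  1.06 -0.    0.92] F [-0.3 -0.2 -1.1] w 54.1 tooly [-0.002 -0.002 -1.   ]
shift [-0.047  2.267  0.053] turn [ 0.013  0.049 -0.007]
shift [-0.047  2.267  0.053] turn [-1.1000e-02 -1.7951e+01 -2.0000e-02]
```

View pics/a8.png

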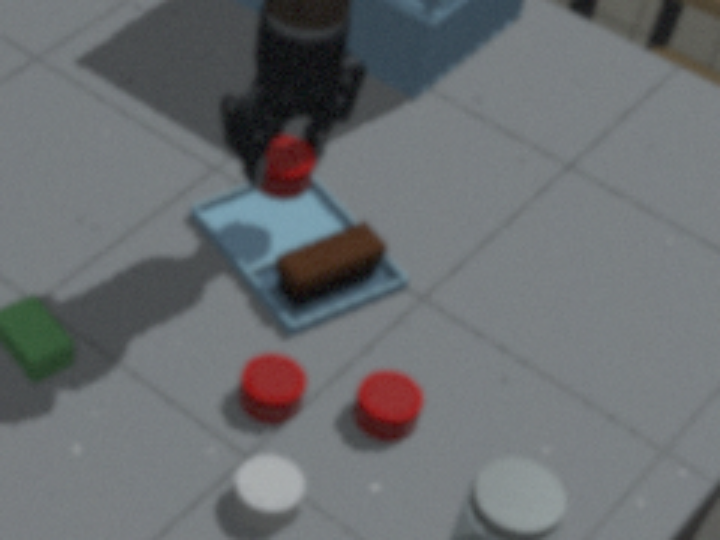

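The tin is held level over the paler blue compartment, crop (288,165). Lowering.

```bash
python3 -m handwheel '[[0,0.6,0,0,0,0],[0,1.3,0.05,0,0,0],[0,1.9,0.05,0,0,0],[0,2.15,0.05,0,0,0],[0,2.2,0.05,0,0,0]]' - ; python3 -m handwheel '[[0,0.02,0,0,0,0],[0,0.02,0,0,0,0],[0,0.02,0,0,0,0],[0,0.02,0,0,0,0],[0,0.02,0,0,0,0]]' -;python3 go.py 493 352 9 72
```

```text
clock: 28.0
eef_pos: [0.4947, 0.3515, 0.0135]
tool_rot: [0.699, -0.108, 0.108, -0.698]
ft_force: [-0.5, 0.2, 0.1]
grip_width: 0.0541
clock: 28.62
eef_pos: [0.4951, 0.3519, 0.014]
tool_rot: [-0.699, 0.108, -0.108, 0.699]
ft_force: [0.1, -0.8, -1.3]
grip_width: 0.0541
t 28.62 tcp [495.1 351.9  14. ] jaw 72.4 q [ 0.62  0.62 -0.01  0.94 -0.    0.92] F [ 0.1 -0.8 -1.3] w 54.1 tooly [ 0.  0. -1.]
shift [-0.082  0.198 -0.02 ] turn [-0.001  0.042  0.001]
shift [-0.082  0.198 -0.02 ] turn [ 2.0000e-03 -1.7958e+01  2.0000e-03]
```

```bash
python3 -m handwheel '[[0,0.05,0,0,0,0],[-0.04,0.1,0,0,0,0],[-0.08,0.15,0,0,0,0],[-0.08,0.15,0,0,0,0],[-0.08,0.15,0,0,0,0]]' -;python3 go.py 493 352 9 72
```

```text
clock: 29.25
eef_pos: [0.4931, 0.3525, 0.01]
tool_rot: [0.699, -0.108, 0.108, -0.699]
ft_force: [0.3, -0.7, -1.0]
grip_width: 0.0543
t 29.25 tcp [493.1 352.5  10. ] jaw 72.4 q [ 0.62  0.62 -0.02  0.93 -0.    0.93] F [ 0.3 -0.7 -1. ] w 54.3 tooly [ 0. -0. -1.]
shift [ 0.     0.042 -0.019] turn [0.    0.042 0.   ]
shift [ 0.     0.042 -0.019] turn [  0.    -17.958  -0.   ]
```

```bash
python3 -m handwheel '[[0,0.03,0,0,0,0],[0,0.04,0,0,0,0],[0,0.04,0,0,0,0],[0,0.04,0,0,0,0],[0,0.04,0,0,0,0]]' - ; python3 -m handwheel '[[0,0,0,0,0,0],[0,0,0,0,0,0],[0,0,0,0,0,0],[0,-0.3,0,0,0,0],[0,-1.2,0,0,0,0]]' 0.6;  python3 -m handwheel '[[0,-1,0,0,0,0],[0,-2.2,0,0,0,0],[0,-3.4,0,0,0,0],[0,-4.4,0,0,0,0],[0,-5,0,0,0,0]]' -; python3 go.py 330 150 200 60
```

```text
clock: 29.88
eef_pos: [0.4933, 0.3525, 0.0095]
tool_rot: [-0.699, 0.108, -0.108, 0.699]
ft_force: [-1.2, -1.1, 4.8]
grip_width: 0.0542
clock: 30.5
eef_pos: [0.4921, 0.3517, 0.0383]
tool_rot: [0.7, -0.109, 0.107, -0.698]
ft_force: [0.2, 0.7, 0.1]
grip_width: 0.0684
clock: 31.12
eef_pos: [0.4937, 0.3528, 0.1662]
tool_rot: [-0.698, 0.107, -0.109, 0.699]
ft_force: [0.9, -0.4, -0.1]
grip_width: 0.0684
t 31.12 tcp [493.7 352.8 166.2] jaw 72.4 q [0.62 0.48 0.19 1.27 0.   0.93] F [ 0.9 -0.4 -0.1] w 68.4 tooly [ 0.002  0.002 -1.   ]
shift [-3.789 -1.381 -9.71 ] turn [-0.014  1.241  0.008]
shift [-3.789 -1.381 -9.71 ] turn [ 1.2000e-02 -1.6759e+01  2.0000e-02]
```

Retreating clear so that the top camera can check both trays.

```bash
python3 -m handwheel '[[-0.4,-0.1,-0.8,0,0,0],[-1.2,-0.4,-2.6,0,0,0],[-2.2,-0.8,-4.8,0,0,0],[-3,-1.2,-6.6,0,0,0],[-3.4,-1.3,-7.4,0,0,0]]' -; python3 - <<'E'
from workcell import bot
from h import *
for n in("top","scene"):
    c=bot.camera(n);cv2.imwrite(f"pics/b_{n}.png",c["color"][:,:,::-1])
    for nm,lo,hi,z in [("red",(172,180,90),(4,255,255),.034),("yel",(24,150,80),(34,255,255),.038),("grn",(45,90,60),(75,255,255),.034),("pale",(8,100,100),(22,255,255),.046),("dark",(0,100,20),(16,255,140),.046),("white",(0,0,190),(179,14,255),.03)]:
        for k in blobs(c,lo,hi):
            (u,v),wh,a=cv2.minAreaRect(k)
            r=cv2.minAreaRect(ray(c,k.reshape(-1,2),z)[:,:2].astype(np.float32)*1000)
            if max(r[1])<130:print(n,nm,"px",int(u),int(v),"world",np.round(r[0],1),np.round(r[1],1),round(r[2],1))
E
```

```text
clock: 31.75
eef_pos: [0.3543, 0.2, 0.197]
tool_rot: [0.699, -0.108, 0.108, -0.699]
ft_force: [0.1, 1.1, 0.0]
grip_width: 0.0683
top red px 198 180 world [622.5 184.3] [52.3 50.3] 1.8
top red px 376 174 world [ 638.7 -206.6] [49.9 52.6] 44.4
top red px 176 145 world [703.8 236.3] [51.3 51.7] 0.2
top yel px 439 240 world [ 489.8 -337. ] [72.8 43.2] 78.6
top grn px 243 265 world [439.3  82.9] [43.2 66.4] 76.5
top pale px 440 281 world [ 404.6 -328.8] [101.4  40. ] 79.3
top pale px 129 200 world [575.4 327.2] [90.5 31. ] 72.4
top dark px 131 201 world [573.1 322.7] [101.3  36.5] 72.2
top dark px 553 129 world [ 741.  -614.5] [17.9 74.6] 58.5
top white px 238 150 world [692.8  99.6] [53.8 53.6] 0.8
top white px 418 52 world [ 938.  -321.2] [33.9 38.8] 0.9
scene yel px 149 287 world [ 498.8 -343. ] [64.8 49.5] 79.1
scene grn px 270 171 world [449.3  76.5] [44.4 76.8] 77.1
scene pale px 128 258 world [ 409.4 -332.9] [97.  36.4] 80.0
scene dark px 370 145 world [583.  318.7] [93.7 41.1] 72.6
```

View pics/b_top.png

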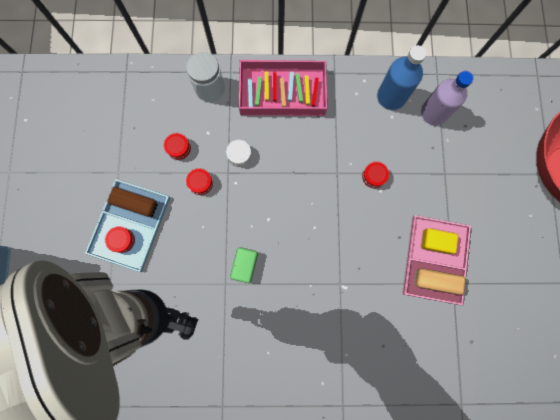

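View pics/b_scene.png

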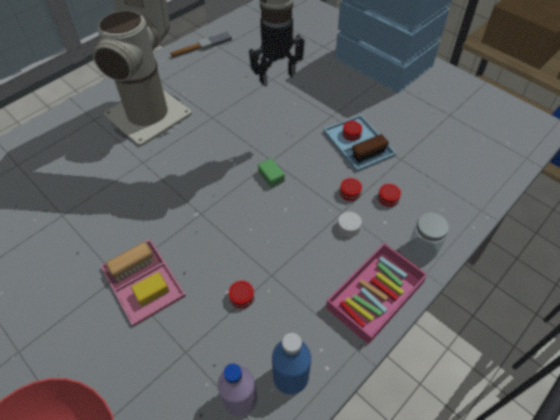

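The top view shows all four parts inside their compartments. The pale brush is at (440,281), the soap at (440,241), the dark brush at (132,202) and the tin at (119,239). The green soap and white tin haven't moved, and the gripper is clear. Handing in.

```bash
python3 - <<'E'
from workcell import bot
bot.job_done();print(bot.get_obs()["clock"])
E
```

```text
the job is handed in; nothing more can be done
the job is handed in; nothing more can be done
```

Both kits are made up, and I handed the job in at about 32 s with the arm retreated and touching nothing; no verdict was reported.

- **Pink tray (hand-wash kit):** the pale brush is bristles down in the narrower, darker compartment. The top camera puts it about 1 mm from the compartment's middle.
- **Yellow soap:** it lies flat in the wider pink compartment. The top view puts it about 8–9 mm off the middle along the long side, with about 25 mm of room each way. The scene camera read only 2–3 mm off in that direction but about 9 mm off across the compartment, probably because it also sees the soap's side. I judged that near enough and left it.
- **Blue tray (shoe-care kit):** the dark brush is bristles down in the darker compartment, about 4 mm from the middle.
- **Red tin:** this is the one that started nearest the base. It is flat in the wider blue compartment. My last colour check missed it (both brushes and the soap were measured), so I placed it by eye in the pictures, where it looks central, and it was released within 1 mm of the target.

The green soap and the white tin were not touched and show no movement in the final pictures, and the three other red tins are where they started. The highest force I saw was about 6 N, read at the end of each move.

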